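# Push a component board home and lock the toggle clamp

### The job

With the fingertips, push the wooden component board along its guide rails until it sits fully home against the end stop of the plywood fixture. Then push the toggle clamp's lever over its dead point until it snaps back into lock, with the clamp's foot pressing on the board. Only push: do not lift the board, and leave the other things on the bench where they are.

Things in the scene. Friction and masses are not known exactly. Their poses are not given: they have to be found in the camera images.
- fixture: Fixture fixed to the table: plywood base 310 (its x) x 140 (y) x 15 high; origin at centre of underside, z up. +x is the way the board slides, to the end stop and clamp. Two guide rails, inner faces at y = +-41.5, 8 high above the base, x = -140 to 50. Clamp cheeks x = 65 to 115, up to 64 above the table. (Notes here are in mm.)
- stop_face (a point): Middle of the end stop's face that the board must touch: fixture x = 50, y = 0, 21 above the table. The stop is a cross bar between the rails, 10 thick, its top 29 above the table.
- board: Loose wooden component board, 100 (its x) x 80 (y) x 12 thick, 0.1 to 0.2 kg, small parts up to 8 above its top. Lies flat on the plywood base between the rails, 1.5 play a side, underside 15 above the table. Origin: centre of underside; x axis as the fixture's. Starts 20 to 48 short of the end stop; slides with under 3 N.
- board_rear (a point): Middle of the board's end face away from the clamp, half-way up its thickness (21 above the table): where it can be pushed.
- board_front (a point): Middle of the board's end face towards the end stop, half-way up. Home when it touches the stop (fixture x = 50).
- lever (a joint): Clamp lever's angle, rad, about the fixture's y axis (its top swings to fixture +x). 0 = open, leaning 0.35 towards the board; 0.35 = upright; 0.70 = dead point; 1.75 = locked, lying back away from the board, 0.17 above level. A spring drives it back to 0 before the dead point, and on to 1.75 by itself after it. A push on the grip takes about 5 to 10 N.
- lever_pivot (a point): The lever's hinge axis, at fixture x = 95, y = 0, 50 above the table; fixed.
- lever_grip (a point): Middle of the lever's black rubber grip, 85 from the pivot; moves with the lever. The grip is 14 thick (in the swing direction) x 26 wide (fixture y) x 62 long, from 52 to 114 from the pivot; below it the lever is two bare steel straps.
- clamp_foot: Round rubber foot, 14 diameter, on a sprung stem at the end of the clamp's arm. Origin on the arm, 25 above its pressing face. Open: arm raised, its top about 100 above the table near fixture x = 45; as the lever is thrown it swings down and presses on the board at fixture x = 32, y = 0.
- screwdriver_grip (a point): Screwdriver lying on the table, 150 long, handle about 25 thick; point in its handle. To be left alone.
- spool: Reel of solder wire standing on end, 54 diameter, 47 high. Origin: centre of its underside. To be left alone.
- tape: Roll of paper tape lying flat, 64 diameter, 18 high. Origin: centre of its underside. To be left alone.
- mug: Black mug, 82 diameter, 95 high, with a handle and a spoon in it (top of spoon 142 high). Origin: centre of its underside. To be left alone.
- jar: Small amber jar with clear cap, 64 diameter, 55 high. Origin: centre of its underside. To be left alone.
- tray: Grey divided parts tray, 110 x 150, 30 high. Origin: centre of its underside. To be left alone.
- transformer: Small mains transformer, dark steel core 50 x 60 and copper winding, 70 long over all, 45 high. Origin: centre of its underside. To be left alone.
Mind the look-alikes: they are no part of the job. Several things have the shape of the board; the one meant has the colours described above.

How it is judged:
On the way, in this order (a step that is already met when the one before it is completed fails the run):
1. the board is fully home against the end stop (x of board_front in the frame of fixture above 0.047 m and value of joint lever below 0.7 rad), for 0.2 s.
2. the lever has snapped into lock (value of joint lever above 1.68 rad), for 0.2 s.
At the end, for the whole second after the job is handed in: The board's front face is within 3 mm of the end stop, the lever is locked (joint above 1.68 rad) and at rest, and the clamp's foot presses on the board with more than 1.5 N (x of board_front in the frame of fixture above 0.047 m and value of joint lever above 1.68 rad and contact force between clamp_foot and board above 1.5 N and linear speed of board below 0.01 m/s and velocity of joint lever between -0.05 and 0.05 rad/s); the robot touches nothing.
It fails at once if the board is lifted out of the fixture (more than 10 mm up) or tipped (z of board in the frame of fixture above 0.025 m or angle between board's own z axis and vertical above 0.2 rad).
It fails at once if one of the other things (solder reel, tape, screwdriver, mug, jar, tray, transformer) is moved more than 30 mm (distance of any of spool, tape, mug, jar, tray, transformer, screwdriver_grip from where it was at the start of the episode above 0.03 m).
It fails at once if one of the standing things is tipped over (angle between any of spool, tape, mug, jar, tray, transformer's own z axis and vertical above 0.5 rad).
It also fails if it takes over 45 s, if anything falls off the work surface, if the arm or the gripper's body presses on something with over 40 N, if the wrist force passes 120 N, or if a joint passes its speed limit or range.

### The arm

A 6-joint arm with a two-finger parallel gripper is mounted at the origin on the work surface. World frame = base frame: x ahead of the robot, y to its left, z up, the work surface at z = 0. Lengths are in m, angles in rad, forces in N, time in s.
With the tool pointing down it reaches from about 0.425 to 1.125 m from the base axis. Payload 14.9 kg.
Tool frame: the origin (TCP) lies midway between the tips of the shut fingers; the grasp point (between the pads) lies 19 mm behind it; z points along the fingers, y is the direction in which the jaws open and shut (so a half turn about z gives the same grasp; the last joint's range is limited). The gripper opens to 91 mm and grips with 3 to 60 N. Pads are 32 mm wide; open, the fingers measure 118 mm over their backs; the gripper's body (76 mm by 178 mm) begins 60 mm behind the grasp point.
Start: joints at [1.139, 0.379, 1.734, -0, 1.028, -0.033], TCP at [0.272, 0.645, 0.214] pointing down, gripper open.
Joint ranges: [-2.77, 2.77], [-0.74, 2.19], [0, 2.66], [-1.06, 4.2], [0.31, 2.87], [-3.08, 3.08]. Speed limits (rad/s): [1.89, 1.89, 2.39, 3.14, 3.14, 3.14].

### API

Orientations are given as a unit quaternion [w, x, y, z].
In Python, from station import monitor, optics, ticket, spotter gives the robot as it stands.
- The arm moves only by the tool jog_arm, never from a script. Its argument "moves" is a list of rows, each a list of 7 numbers: the shift along the tool's x, y, z in cm, then the turn, a rotation vector about the tool's x, y, z in degrees, then the finger opening in cm, from 0 to 9.12. A call has 1 to 10 rows; each row is the pose to reach, as a shift and turn from the pose commanded when the call began, along the tool's axes at that moment; what a row does not reach only later rows make up. A row lasts 1/10 s, in which the tool goes at most 50 mm and 8.59 degrees, less where a joint would pass 70% of its speed; a pose out of reach is approached as far as the arm can. A call with a gripper value outside its range is refused whole. The fingers move at their own pace and stop on an object; the grip force is fixed at half the most. Time passes only in rows, so rows that repeat a pose let the fingers close. It gives the time, the measured TCP pose, the force and the opening at its end, in the units of the state.
- monitor.read_state(): the state, without advancing time (a new reading comes with each control period).
- optics.snapshot(name): name is "scene" or "top"; returns the picture (400x640x3 uint8, red, green, blue); there is no depth.
- optics.camera_params(name): a dict with "fovy" (degrees; the focal length in pixels is half the picture's height over the tangent of half this angle, whatever the lens; pixels are square), "cx", "cy" (the principal point, pixels), "k1" (the pictures are not rectified: a ray, as slopes to the right and down, at radius r is drawn at 1 + k1 r^2 times it, then the intrinsics apply), "R" (3x3) and "t" (3): a world point X has camera coordinates R X + t. Camera axes: x right, y down, z forward; pixel columns grow to the right and rows downward; lengths in m; the calibration is good to about 2 mm. A picture is of the moment at which its call begins. camera_params takes no time and is no camera call.
- ticket.hand_in(): hands the job in, once; it reports no verdict.
Trained networks look in the newest picture that a camera, given by its name, has taken for a name from the list of things; names that differ only in an ending like _2 or _b are one class to them, and where a whole thing is asked for, a point or a joint stands for the part that bears it (a point fixed in the world has none). Each returns a list of dicts, best first, with "confidence" (0 to 1); they miss things now and then, are a little off and sometimes report something else, mostly with a low value. They report only what shows in the picture. A call takes as long as a camera call. They do not tell look-alikes from the thing itself.
- spotter.look_for(name, camera): "xyz" ([x, y, z] in m, in world coordinates, good to about 4 mm: the middle of the surface that is visible of it).
- spotter.silhouettes(name, camera): "mask" (400x640 bool, what is visible of it).
The state is a dict: "t": time; "qpos": joint angles; "qvel": joint speeds; "joint_efforts": joint torques, N m; "eef_pos": TCP position; "eef_rot": TCP orientation; "force": force on the tool from outside, world axes, zero at the start; "ft_torque": the same for the moment, N m; "finger_gap": opening from 0.0 (shut) to 1.0 (fully open).
Only numpy, scipy, OpenCV 4.12 (cv2) and the standard library are available. Lean on these libraries where they do the work, as an engineer would, in place of code of your own. Each camera call takes 0.05 s, during which the arm holds its last target.

## Working session

There is one attempt and no reset: what is moved stays moved. The work goes in short steps, Python scripts to look and compute and a tool call to move; the robot and the scene stay as the last step left them, time stands still between calls to the robot, and variables do not carry over. Pictures are saved under pics/ and viewed, and the job is handed in when it is done.

Besides the shell and the picture viewer there is one more tool, called after ">>>" in YAML: its name, and indented under it one key for each argument. jog_arm: Moves the arm, as the interface text tells. Its arguments: {"type":"object","properties":{"moves":{"type":"array","items":{"type":"array","items":{"type":"number"}}}},"required":["moves"]}

```bash
ls; mkdir -p pics; python3 - <<'E'
from station import monitor, optics, ticket, spotter
import cv2
s=monitor.read_state();print(s)
for c in ("scene","top"):
    im=optics.snapshot(c);cv2.imwrite(f"pics/{c}0.png",im[:,:,::-1])
    print(c,optics.camera_params(c))
    for n in ("fixture","board","lever","lever_grip","clamp_foot","board_rear","lever_pivot","stop_face","board_front"):
        try:
            for d in spotter.look_for(n,c)[:3]: print(n,d)
        except Exception as e: print(n,e)
E
```

```text
pics
{'t': 0.0, 'qpos': array([ 1.13871611e+00,  3.79412751e-01,  1.73476503e+00, -5.38076421e-05,
        1.02851425e+00, -3.32890658e-02]), 'qvel': array([ 0.00069488, -0.00031528,  0.00199915,  0.0007945 ,  0.00050638,
       -0.00010899]), 'joint_efforts': array([ 7.45150537e-04, -7.63709235e+01, -4.34365582e+01,  6.51633111e-02,
        4.23331023e-02, -1.16549368e-04]), 'eef_pos': array([0.27165821, 0.64471065, 0.21329313]), 'eef_rot': array([-1.04337632e-04,  1.98063268e-01,  9.80189083e-01, -5.40187566e-04]), 'force': array([0.12020012, 0.57933137, 0.559343  ]), 'ft_torque': array([-0.01908244, -0.02582497, -0.00364271]), 'finger_gap': 0.9979805211885558}
scene {'fovy': 49.40775713242226, 'cx': 315.37111375785486, 'cy': 195.92491882403274, 'k1': 0.012316069327023463, 'R': array([[ 0.5968499 ,  0.80221953, -0.01462959],
       [ 0.60910361, -0.4648898 , -0.64254982],
       [-0.52226716,  0.37459486, -0.76610424]]), 't': array([-0.32744268, -0.23552609,  1.70813797])}
fixture {'xyz': [0.5898, -0.1039, 0.0181], 'confidence': 0.79}
board {'xyz': [0.5894, -0.1552, 0.0254], 'confi
[... 1532 characters left out ...]
5652, -0.0506, 0.1293], 'confidence': 0.58}
clamp_foot {'xyz': [0.5881, -0.1472, 0.0278], 'confidence': 0.19}
board_rear {'xyz': [0.5029, 0.1406, 0.0094], 'confidence': 0.82}
board_rear {'xyz': [0.3774, -0.2506, 0.0122], 'confidence': 0.6}
board_rear {'xyz': [0.5881, -0.1502, 0.0264], 'confidence': 0.59}
lever_pivot {'xyz': [0.5724, -0.0917, 0.0163], 'confidence': 0.71}
stop_face {'xyz': [0.5742, -0.0907, 0.0164], 'confidence': 0.93}
stop_face {'xyz': [0.6147, -0.4486, 0.0041], 'confidence': 0.16}
board_front {'xyz': [0.378, -0.2538, 0.0111], 'confidence': 0.75}
board_front {'xyz': [0.5862, -0.1452, 0.0296], 'confidence': 0.73}
board_front {'xyz': [0.5033, 0.1374, 0.0116], 'confidence': 0.7}
```

View pics/scene0.png

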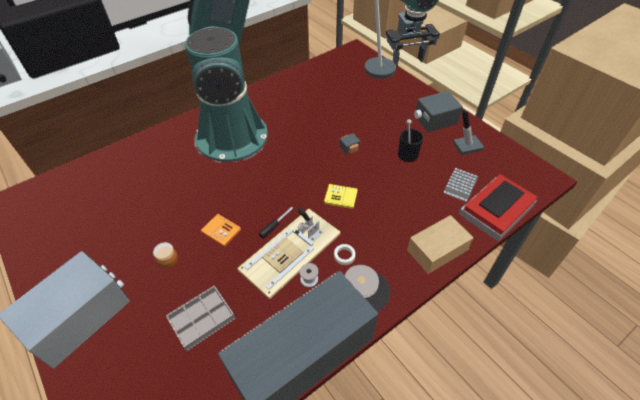

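View pics/top0.png

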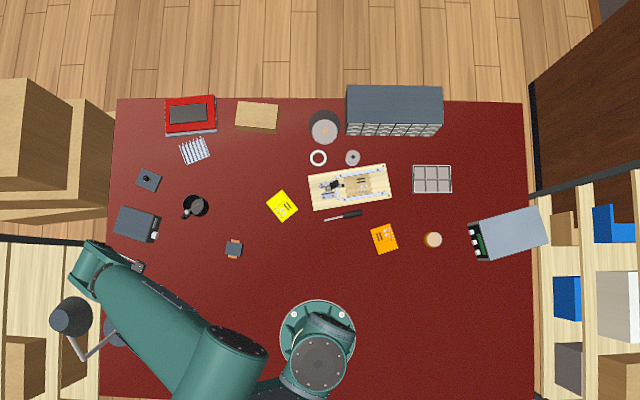

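```bash
python3 - <<'E'
import cv2
a=cv2.imread("pics/top0.png")[130:330,250:450];cv2.imwrite("pics/topz.png",cv2.resize(a,None,fx=3,fy=3,interpolation=cv2.INTER_CUBIC))
a=cv2.imread("pics/scene0.png")[110:310,190:390];cv2.imwrite("pics/scz.png",cv2.resize(a,None,fx=3,fy=3,interpolation=cv2.INTER_CUBIC))
E
```

```text
(no output)
```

View pics/topz.png

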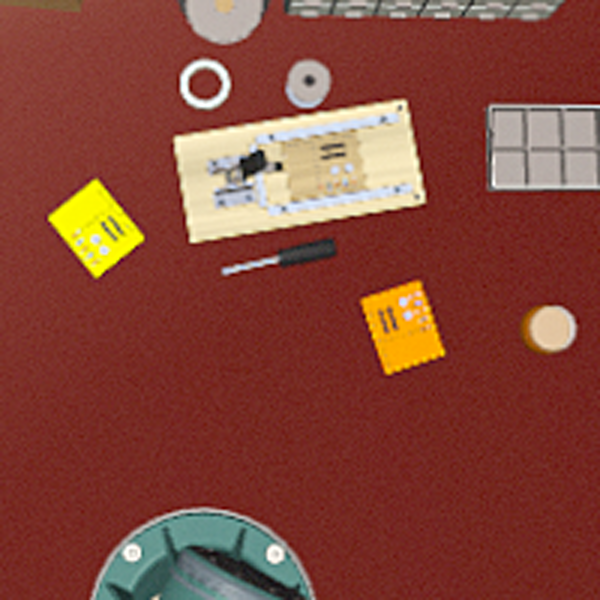

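View pics/scz.png

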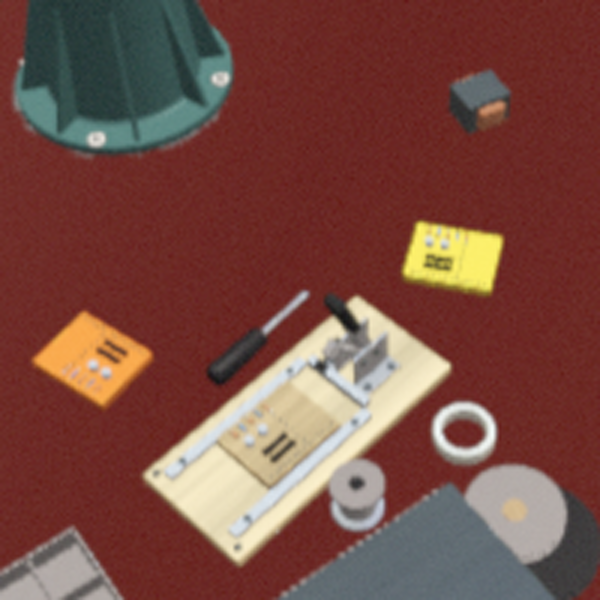

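The top view shows the fixture with its clamp end to the left (+y). The base corners in the zoom are at about (174,137), (408,98), (426,205) and (190,242), and the board's rear end is at about (362,165). The yellow and orange boards are look-alikes. Next I'll fit the fixture pose.

```bash
cat > h.py <<'E'
import numpy as np, cv2
from station import monitor, optics, ticket, spotter
def K(c):
    p=optics.camera_params(c); f=200/np.tan(np.radians(p["fovy"]/2))
    return p,np.array([[f,0,p["cx"]],[0,f,p["cy"]],[0,0,1.]]),np.array([p["k1"],0,0,0,0.])
def back(c,uv,z):
    p,k,d=K(c); n=cv2.undistortPoints(np.array(uv,float).reshape(-1,1,2),k,d).reshape(-1,2)
    r=np.c_[n,np.ones(len(n))]@p["R"]; o=-p["R"].T@p["t"]
    return o+r*((z-o[2])/r[:,2])[:,None]
def proj(c,X):
    p,k,d=K(c); return cv2.projectPoints(np.array(X,float).reshape(-1,1,3),cv2.Rodrigues(p["R"])[0],p["t"],k,d)[0].reshape(-1,2)
E
python3 - <<'E'
from h import *
from scipy.optimize import least_squares
for c in ("top","scene"):
    optics.snapshot(c)
    for d in spotter.silhouettes("fixture",c)[:2]:
        m=d["mask"].astype(np.uint8); print(c,d["confidence"],m.sum())
        cv2.imwrite(f"pics/m_{c}.png",m*255)
        cs=max(cv2.findContours(m,0,1)[0],key=cv2.contourArea)
        r=cv2.minAreaRect(cs); print(r)
        q=cv2.approxPolyDP(cv2.convexHull(cs),4,True).reshape(-1,2); print(q.tolist())
    break
t=np.array([[174,137],[408,98],[426,205],[190,242]])/3+[250,130]   # front-left.. 
s=np.array([[355,296],[452,368],[240,565],[143,476]])/3+[190,110]
print("top",back("top",t,.015).round(4).tolist()); print("scene",back("scene",s,.015).round(4).tolist())
E
```

```text
top 0.95 2255
((349.6090393066406, 186.55274963378906), (36.94675064086914, 78.51184844970703), 80.27242279052734)
[[384, 167], [389, 197], [314, 208], [310, 176], [366, 165]]
top [[0.6222, 0.0455, 0.015], [0.6783, -0.2622, 0.015], [0.5361, -0.2841, 0.015], [0.4843, 0.0229, 0.015]]
scene [[0.4858, 0.0178, 0.015], [0.627, 0.0424, 0.015], [0.6831, -0.2612, 0.015], [0.5427, -0.2861, 0.015]]
```

View pics/m_top.png

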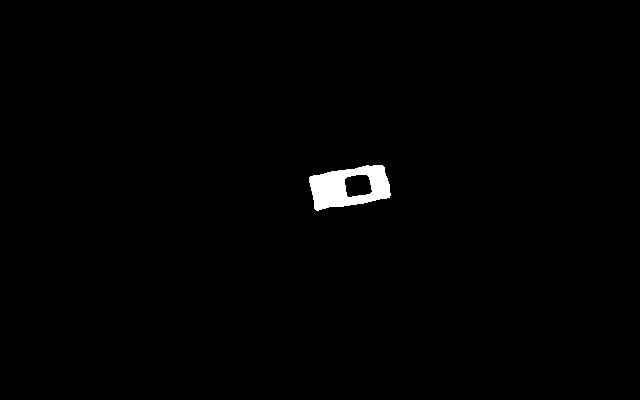

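```bash
cat >> h.py <<'E'
def W(P,pose):
    x,y,a=pose; P=np.atleast_2d(P); c,s=np.cos(a),np.sin(a)
    return np.c_[x+c*P[:,0]-s*P[:,1], y+s*P[:,0]+c*P[:,1], P[:,2]]
E
python3 - <<'E'
from h import *
from scipy.optimize import least_squares
t=np.array([[174,137],[408,98],[426,205],[190,242]])/3+[250,130]
s=np.array([[355,296],[452,368],[240,565],[143,476]])/3+[190,110]
F=lambda l:np.array([[sx*.155,sy*.07,.015] for sx,sy in l])
ft=F([(1,-1),(-1,-1),(-1,1),(1,1)]); fs=F([(1,1),(1,-1),(-1,-1),(-1,1)])
for use in ("t","s","ts"):
    f=lambda p:np.concatenate([(proj("top",W(ft,p))-t).ravel()*("t" in use),(proj("scene",W(fs,p))-s).ravel()*("s" in use)])
    r=least_squares(f,[.58,-.12,1.75]); print(use,r.x,np.abs(r.fun).max())
p=r.x; np.save("pose.npy",p)
# overlay
B=lambda x0,x1,y,z:np.array([[x0,-y,z],[x1,-y,z],[x1,y,z],[x0,y,z]])
for c,(u0,v0) in (("top",(270,140)),("scene",(220,190))):
    im=cv2.imread(f"pics/{c}0.png"); k=6 if c=="top" else 6
    a=cv2.resize(im[v0:v0+95,u0:u0+130],None,fx=k,fy=k,interpolation=cv2.INTER_CUBIC)
    def pl(P,col):
        q=((proj(c,W(P,p))-[u0,v0]+.5)*k).astype(np.int32); cv2.polylines(a,[q],True,col,1)
    pl(B(-.155,.155,.07,.015),(0,0,255)); pl(B(-.14,.05,.0415,.023),(255,0,0)); pl(B(.05,.06,.0415,.029),(0,255,0))
    for d in (.02,.03,.04): pl(B(.05-d-.1,.05-d,.04,.027),(255,0,255))
    L=np.array([[.095,0,.05],[.095-.114*np.sin(.35),0,.05+.114*np.cos(.35)]]); pl(L,(0,255,255))
    cv2.imwrite(f"pics/ov_{c}.png",a)
E
```

```text
t [ 0.58018987 -0.11943221  1.74155446] 0.6752734700726535
s [ 0.58475803 -0.12170832  1.75384808] 0.4980884000753747
ts [ 0.58273821 -0.12068757  1.74922976] 1.324335157259128
```

View pics/ov_top.png

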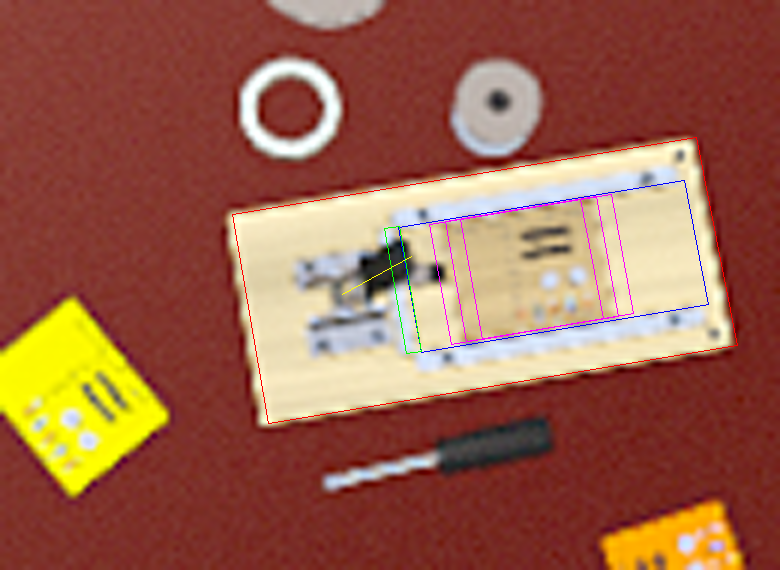

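View pics/ov_scene.png

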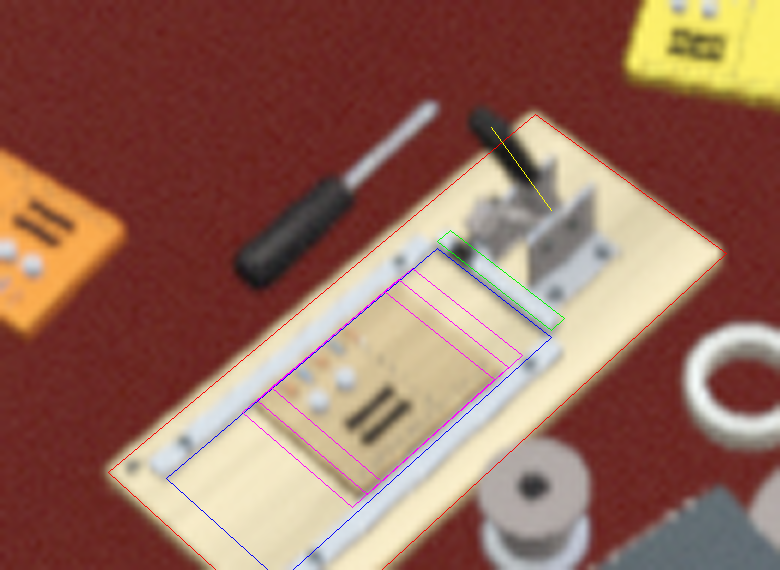

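```bash
cat >> h.py <<'E'
from scipy.spatial.transform import Rotation as Ro
def to(fx,fy,z,pose=None):
    """tool-frame shift (cm)/turn (deg) to put TCP at fixture (fx,fy), tool x along fixture x, pointing down"""
    p=np.load("pose.npy") if pose is None else pose
    s=monitor.read_state(); q=s["eef_rot"]; R=Ro.from_quat([q[1],q[2],q[3],q[0]])
    X=W([[fx,fy,z]],p)[0]; c,sn=np.cos(p[2]),np.sin(p[2])
    G=Ro.from_matrix(np.array([[c,sn,0],[sn,-c,0],[0,0,-1.]]))
    here=s["eef_pos"]; d=here[:2]-p[:2]
    print("t",round(s["t"],2),"now fixture",[round(c*d[0]+sn*d[1],4),round(-sn*d[0]+c*d[1],4),round(here[2],4)],"F",(s["force"]).round(2),"along",round(float(c*s["force"][0]+sn*s["force"][1]),2))
    print("world tgt",X.round(4),"shift cm",(100*R.inv().apply(X-here)).round(2),"turn",np.degrees((R.inv()*G).as_rotvec()).round(2))
E
python3 -c "
from h import *
to(-.13,0,.2)"
```

```text
t 1.1 now fixture [np.float64(0.8088), np.float64(0.1701), np.float64(0.2139)] F [0.66 0.09 0.78] along -0.03
world tgt [ 0.6058 -0.2486  0.2   ] shift cm [-65.48 -69.38   1.39] turn [-0.    0.   56.92]
```

>>> jog_arm:
  moves:
    - [-32.7, -34.7, 0.7, 0, 0, 56.9, 0]
    - [-32.7, -34.7, 0.7, 0, 0, 56.9, 0]
    - [-32.7, -34.7, 0.7, 0, 0, 56.9, 0]
    - [-32.7, -34.7, 0.7, 0, 0, 56.9, 0]
    - [-32.7, -34.7, 0.7, 0, 0, 56.9, 0]
    - [-32.7, -34.7, 0.7, 0, 0, 56.9, 0]
    - [-32.7, -34.7, 0.7, 0, 0, 56.9, 0]
    - [-32.7, -34.7, 0.7, 0, 0, 56.9, 0]
    - [-32.7, -34.7, 0.7, 0, 0, 56.9, 0]
    - [-32.7, -34.7, 0.7, 0, 0, 56.9, 0]

```text
t: 2.1
eef_pos: [0.4391, 0.1956, 0.2071]
eef_rot: [0.0, 0.642, 0.767, 0.0]
force: [0.4, 1.2, 0.3]
finger_gap: 0.153
```

```bash
python3 -c "
from h import *
to(-.13,0,.2)"
```

```text
t 2.1 now fixture [np.float64(0.3367), np.float64(0.0853), np.float64(0.2071)] F [0.38 1.19 0.31] along 1.1
world tgt [ 0.6058 -0.2486  0.2   ] shift cm [-46.66   8.58   0.72] turn [ 0.03  0.01 -0.06]
```

>>> jog_arm:
  moves:
    - [-46.7, 8.6, 0.7, 0, 0, 0, 0]
    - [-46.7, 8.6, 0.7, 0, 0, 0, 0]
    - [-46.7, 8.6, 0.7, 0, 0, 0, 0]
    - [-46.7, 8.6, 0.7, 0, 0, 0, 0]
    - [-46.7, 8.6, 0.7, 0, 0, 0, 0]
    - [-46.7, 8.6, 0.7, 0, 0, 0, 0]
    - [-46.7, 8.6, 0.7, 0, 0, 0, 0]
    - [-46.7, 8.6, 0.7, 0, 0, 0, 0]
    - [-46.7, 8.6, 0.7, 0, 0, 0, 0]
    - [-46.7, 8.6, 0.7, 0, 0, 0, 0]

```text
t: 3.1
eef_pos: [0.6071, -0.2495, 0.2]
eef_rot: [0.001, 0.642, 0.767, 0.0]
force: [0.2, 0.9, 0.4]
finger_gap: 0.003
```

```bash
python3 -c "
from h import *
to(-.13,0,.03)"
```

```text
t 3.1 now fixture [np.float64(-0.1311), np.float64(-0.0011), np.float64(0.2)] F [0.21 0.88 0.45] along 0.83
world tgt [ 0.6058 -0.2486  0.03  ] shift cm [ 0.12 -0.12 17.  ] turn [ 0.04  0.04 -0.08]
```

>>> jog_arm:
  moves:
    - [0, -0.1, 5, 0, 0, 0, 0]
    - [0, -0.1, 10, 0, 0, 0, 0]
    - [0, -0.1, 15, 0, 0, 0, 0]
    - [0, -0.1, 16, 0, 0, 0, 0]
    - [0, -0.1, 16, 0, 0, 0, 0]

```text
t: 3.6
eef_pos: [0.6045, -0.2458, 0.0391]
eef_rot: [-0.001, 0.641, 0.767, -0.0]
force: [1.0, -0.9, 0.1]
finger_gap: -0.0
```

```bash
cat > look.py <<'E'
from h import *
import sys
k=6
for c,(u0,v0) in (("top",(270,140)),("scene",(220,190))):
    im=optics.snapshot(c)[:,:,::-1]
    a=im[v0:v0+95,u0:u0+130]
    cv2.imwrite(f"pics/{sys.argv[1]}_{c}.png",cv2.resize(a,None,fx=k,fy=k,interpolation=cv2.INTER_CUBIC))
E
python3 look.py a; python3 -c "
from h import *
to(-.13,0,.02)"
```

```text
t 3.7 now fixture [np.float64(-0.1281), np.float64(-0.0011), np.float64(0.0422)] F [ 0.16 -0.58  0.59] along -0.6
world tgt [ 0.6058 -0.2486  0.02  ] shift cm [-0.18 -0.11  2.22] turn [0.12 0.08 0.04]
```

View pics/a_scene.png

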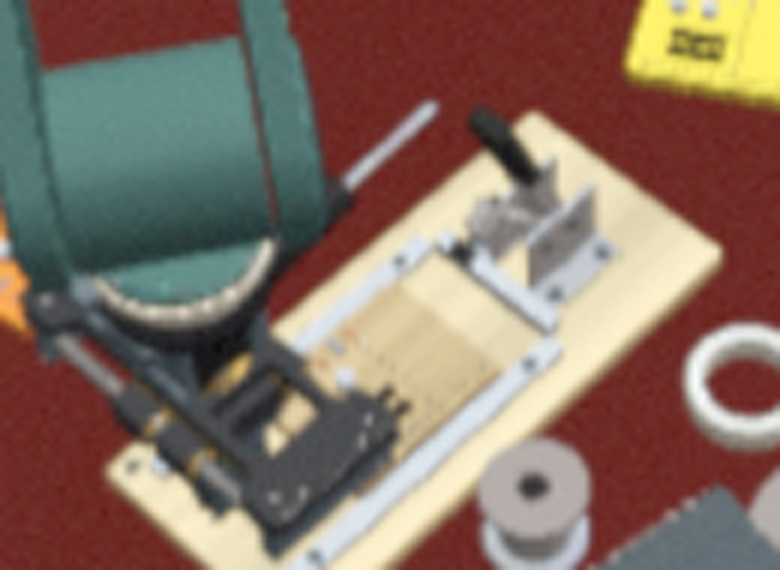

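View pics/a_top.png

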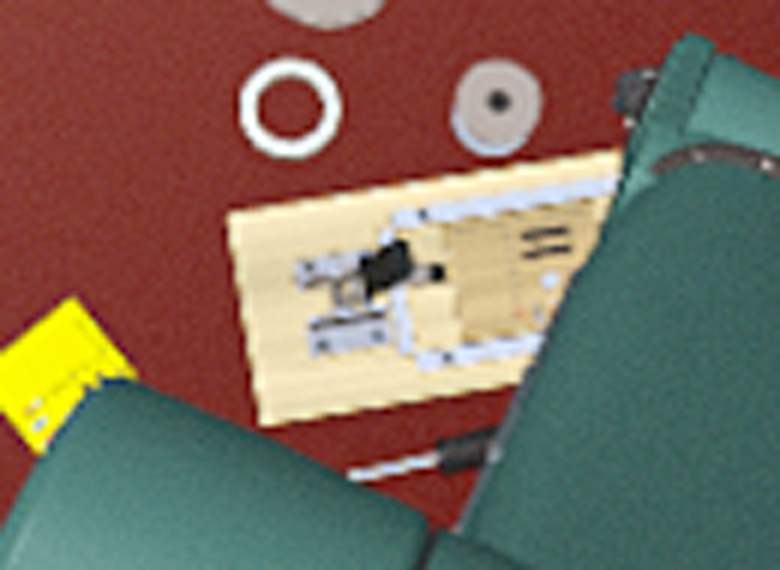

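The fingers are behind the board and between the rails, with the clamp still open. I'll lower them gently.

>>> jog_arm:
  moves:
    - [0, -0.1, 0.8, 0, 0, 0, 0]
    - [0, -0.1, 1.6, 0, 0, 0, 0]
    - [0, -0.1, 2.0, 0, 0, 0, 0]
    - [0, -0.1, 2.1, 0, 0, 0, 0]
    - [0, -0.1, 2.1, 0, 0, 0, 0]

```text
t: 4.2
eef_pos: [0.6041, -0.2462, 0.0188]
eef_rot: [-0.0, 0.641, 0.767, -0.0]
force: [0.7, 0.3, -0.1]
finger_gap: 0.007
```

```bash
python3 -c "
from h import *
to(-.066,0,.021)"
```

```text
t 4.2 now fixture [np.float64(-0.1274), np.float64(0.0012), np.float64(0.0188)] F [ 0.71  0.3  -0.14] along 0.17
world tgt [ 0.5945 -0.1856  0.021 ] shift cm [ 6.14  0.13 -0.21] turn [-0.01 -0.01  0.03]
```

Push slowly, stopping short of home.

>>> jog_arm:
  moves:
    - [0.6, 0, -0.2, 0, 0, 0, 0]
    - [1.2, 0, -0.2, 0, 0, 0, 0]
    - [1.8, 0, -0.2, 0, 0, 0, 0]
    - [2.4, 0, -0.2, 0, 0, 0, 0]
    - [3.0, 0, -0.2, 0, 0, 0, 0]
    - [3.6, 0, -0.2, 0, 0, 0, 0]
    - [4.2, 0, -0.2, 0, 0, 0, 0]
    - [4.8, 0, -0.2, 0, 0, 0, 0]
    - [5.2, 0, -0.2, 0, 0, 0, 0]
    - [5.3, 0, -0.2, 0, 0, 0, 0]

```text
t: 5.2
eef_pos: [0.5948, -0.1937, 0.021]
eef_rot: [0.0, 0.641, 0.768, -0.0]
force: [0.8, -0.2, 0.3]
finger_gap: 0.001
```

```bash
python3 look.py b;python3 -c "
from h import *
to(-.066,0,.021)"
```

```text
t 5.3 now fixture [np.float64(-0.0742), np.float64(0.0012), np.float64(0.0209)] F [-0.42  0.31  0.19] along 0.38
world tgt [ 0.5945 -0.1856  0.021 ] shift cm [ 0.82  0.12 -0.01] turn [-0.01 -0.01  0.03]
```

View pics/b_scene.png

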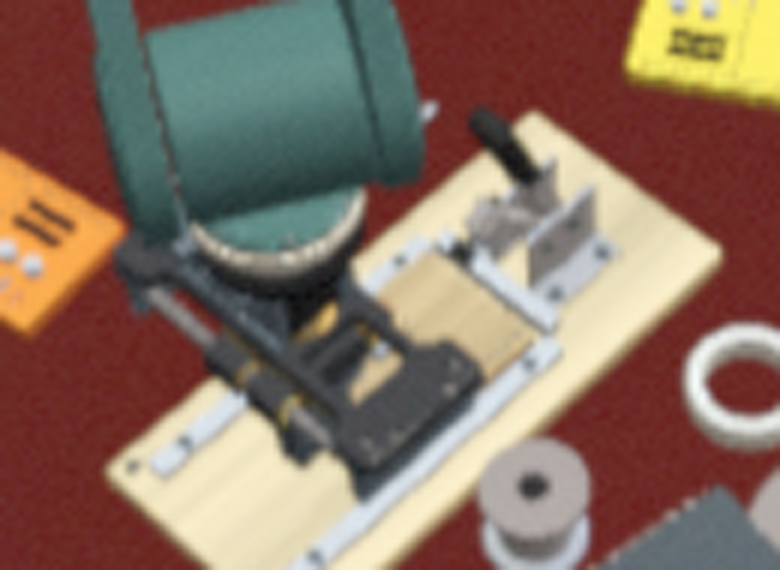

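View pics/b_top.png

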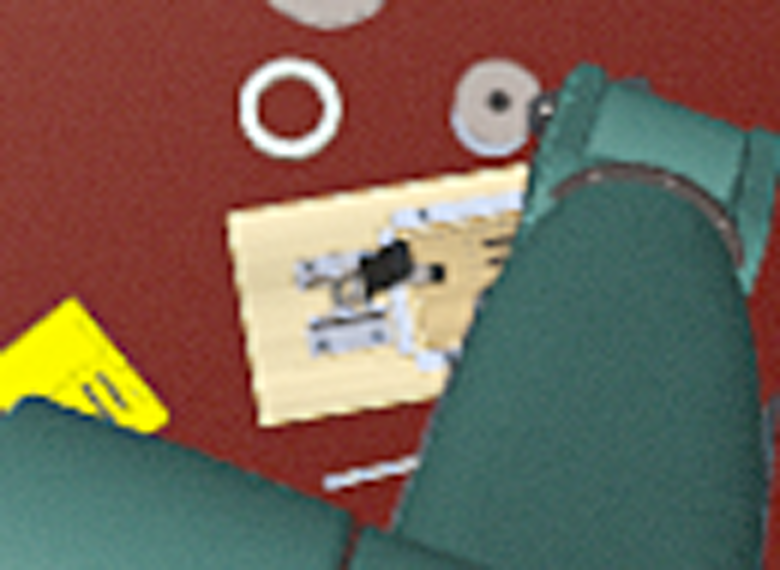

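The board's front is now about 8–10 mm short of the stop bar. I'll creep forward and watch the force.

>>> jog_arm:
  moves:
    - [0.2, 0, 0, 0, 0, 0, 0]
    - [0.4, 0, 0, 0, 0, 0, 0]
    - [0.5, 0, 0, 0, 0, 0, 0]
    - [0.6, 0, 0, 0, 0, 0, 0]
    - [0.6, 0, 0, 0, 0, 0, 0]

```text
t: 5.8
eef_pos: [0.5936, -0.1881, 0.0209]
eef_rot: [-0.0, 0.641, 0.767, 0.0]
force: [0.3, -0.4, -0.1]
finger_gap: 0.006
```

>>> jog_arm:
  moves:
    - [0.1, 0, 0, 0, 0, 0, 0]
    - [0.2, 0, 0, 0, 0, 0, 0]
    - [0.2, 0, 0, 0, 0, 0, 0]

```text
t: 6.1
eef_pos: [0.5934, -0.1867, 0.021]
eef_rot: [0.0, 0.641, 0.768, -0.0]
force: [-1.9, -6.0, -0.4]
finger_gap: 0.006
```

```bash
python3 -c "
from h import *
to(-.066,0,.021)"
```

```text
t 6.1 now fixture [np.float64(-0.0669), np.float64(0.0013), np.float64(0.021)] F [-1.92 -6.02 -0.42] along -5.58
world tgt [ 0.5945 -0.1856  0.021 ] shift cm [0.09 0.13 0.  ] turn [0.01 0.05 0.05]
```

>>> jog_arm:
  moves:
    - [0.1, 0, 0, 0, 0, 0, 0]
    - [0.2, 0, 0, 0, 0, 0, 0]
    - [0.2, 0, 0, 0, 0, 0, 0]
    - [0.2, 0, 0, 0, 0, 0, 0]

```text
t: 6.5
eef_pos: [0.5936, -0.1864, 0.0214]
eef_rot: [0.002, 0.641, 0.768, -0.001]
force: [-1.9, -20.3, 0.4]
finger_gap: 0.005
```

```bash
python3 look.py c;python3 -c "
from h import *
to(-.066,0,.021)"
```

```text
t 6.6 now fixture [np.float64(-0.0666), np.float64(0.001), np.float64(0.0214)] F [ -2.96 -21.36  -0.36] along -20.49
world tgt [ 0.5945 -0.1856  0.021 ] shift cm [0.06 0.1  0.04] turn [0.06 0.18 0.07]
```

View pics/c_scene.png

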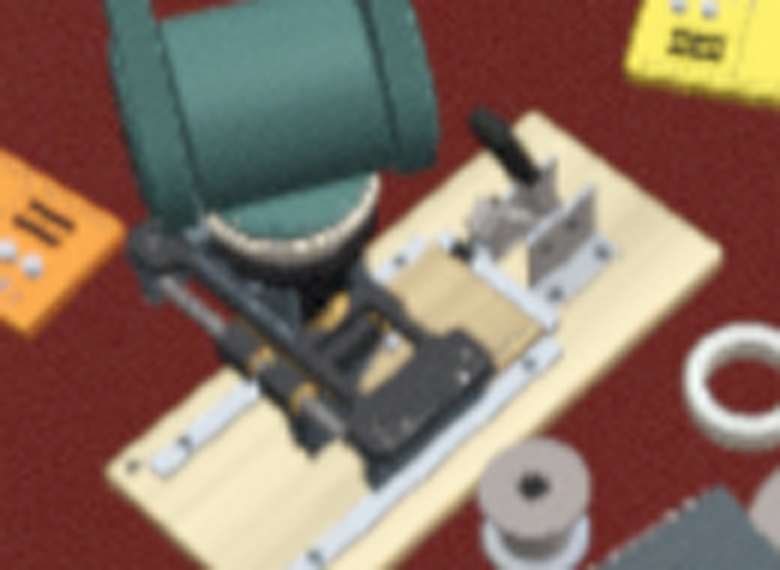

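The board is home: force along the rails is 20 N with no more travel, and the contact position matches the prediction within 1 mm. I'll back off, rise, and move to in front of the lever.

>>> jog_arm:
  moves:
    - [-0.5, 0, 0, 0, 0, 0, 0]
    - [-1.2, 0, 0, 0, 0, 0, 0]
    - [-1.5, 0, -3, 0, 0, 0, 0]
    - [-1.5, 0, -7, 0, 0, 0, 0]
    - [-1.5, 0, -12, 0, 0, 0, 0]
    - [-1.5, 0, -17, 0, 0, 0, 0]
    - [-1.5, 0, -17, 0, 0, 0, 0]

```text
t: 7.3
eef_pos: [0.5989, -0.2003, 0.198]
eef_rot: [0.004, 0.641, 0.767, 0.002]
force: [0.9, -0.3, -0.2]
finger_gap: 0.007
```

```bash
python3 look.py d;python3 -c "
from h import *
to(.01,0,.19)"
```

```text
t 7.4 now fixture [np.float64(-0.0797), np.float64(0.0007), np.float64(0.1922)] F [-0.62  0.25  0.21] along 0.36
world tgt [ 0.581  -0.1108  0.19  ] shift cm [8.97 0.08 0.21] turn [0.12 0.06 0.03]
```

View pics/d_scene.png

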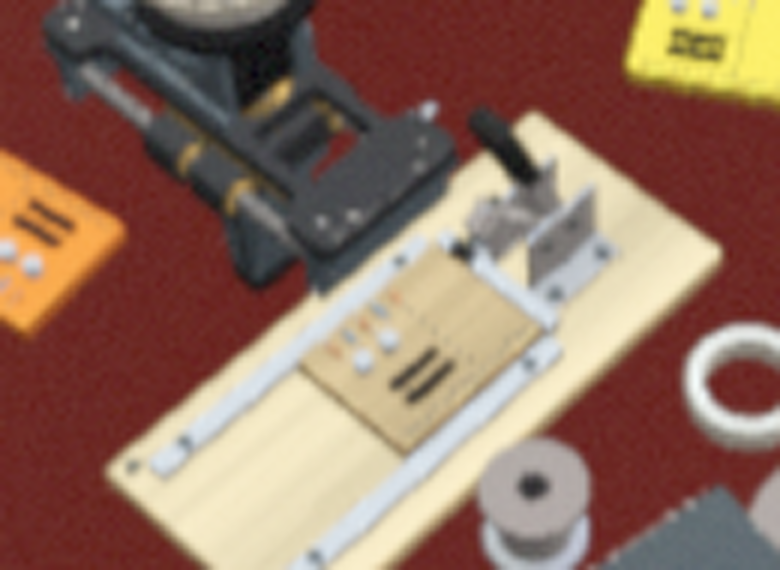

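The board is flush against the stop bar and the lever is still open. Next I'll move in front of the grip and lower to about 0.122.

>>> jog_arm:
  moves:
    - [3, 0, 0, 0, 0, 0, 0]
    - [6, 0.1, 0, 0, 0, 0, 0]
    - [8.5, 0.1, 0, 0, 0, 0, 0]
    - [9, 0.1, 1, 0, 0, 0, 0]
    - [9, 0.1, 4, 0, 0, 0, 0]
    - [9, 0.1, 6.5, 0, 0, 0, 0]
    - [9, 0.1, 7, 0, 0, 0, 0]
    - [9, 0.1, 7, 0, 0, 0, 0]

```text
t: 8.2
eef_pos: [0.5797, -0.1105, 0.1194]
eef_rot: [-0.001, 0.641, 0.767, -0.001]
force: [-0.2, 1.2, 0.5]
finger_gap: 0.006
```

```bash
python3 look.py e;python3 -c "
from h import *
to(.12,0,.12)"
```

```text
t 8.3 now fixture [np.float64(0.0101), np.float64(-0.0), np.float64(0.1214)] F [ 0.08 -0.28 -0.21] along -0.29
world tgt [ 0.5614 -0.0026  0.12  ] shift cm [10.99 -0.    0.13] turn [0.01 0.01 0.01]
```

View pics/e_scene.png

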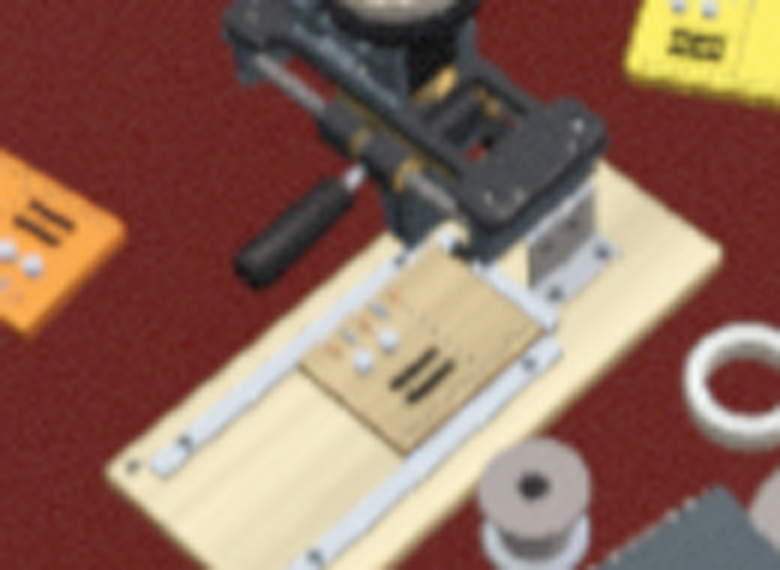

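>>> jog_arm:
  moves:
    - [1, 0, 0, 0, 0, 0, 0]
    - [2, 0, 0, 0, 0, 0, 0]
    - [3, 0, 0, 0, 0, 0, 0]
    - [4, 0, 0, 0, 0, 0, 0]
    - [5, 0, 0, 0, 0, 0, 0]

```text
t: 8.8
eef_pos: [0.5724, -0.0604, 0.122]
eef_rot: [0.001, 0.641, 0.768, 0.0]
force: [2.1, -4.8, 2.5]
finger_gap: 0.006
```

```bash
python3 -c "
from h import *
to(.12,0,.12)"
```

```text
t 8.8 now fixture [np.float64(0.0612), np.float64(-0.0005), np.float64(0.122)] F [ 2.12 -4.83  2.47] along -5.13
world tgt [ 0.5614 -0.0026  0.12  ] shift cm [ 5.88 -0.05  0.19] turn [0.12 0.07 0.06]
```

The force along is about 5 N, as expected for the lever. I'll keep going past the dead point.

>>> jog_arm:
  moves:
    - [1, 0, 0, 0, 0, 0, 0]
    - [2, 0, 0, 0, 0, 0, 0]
    - [3, 0, 0, 0, 0, 0, 0]
    - [4, 0, 0, 0, 0, 0, 0]
    - [5, 0, 0, 0, 0, 0, 0]
    - [6, 0, 0, 0, 0, 0, 0]
    - [6, 0, 0, 0, 0, 0, 0]

```text
t: 9.5
eef_pos: [0.5606, -0.0008, 0.1208]
eef_rot: [-0.0, 0.641, 0.768, -0.0]
force: [-0.7, 0.7, 0.5]
finger_gap: 0.004
```

```bash
python3 look.py f;python3 -c "
from h import *
to(.12,0,.12)"
```

```text
t 9.6 now fixture [np.float64(0.1209), np.float64(0.0003), np.float64(0.1209)] F [ 0.68  0.12 -0.5 ] along 0.0
world tgt [ 0.5614 -0.0026  0.12  ] shift cm [-0.09  0.03  0.09] turn [-0.01 -0.    0.06]
```

View pics/f_scene.png

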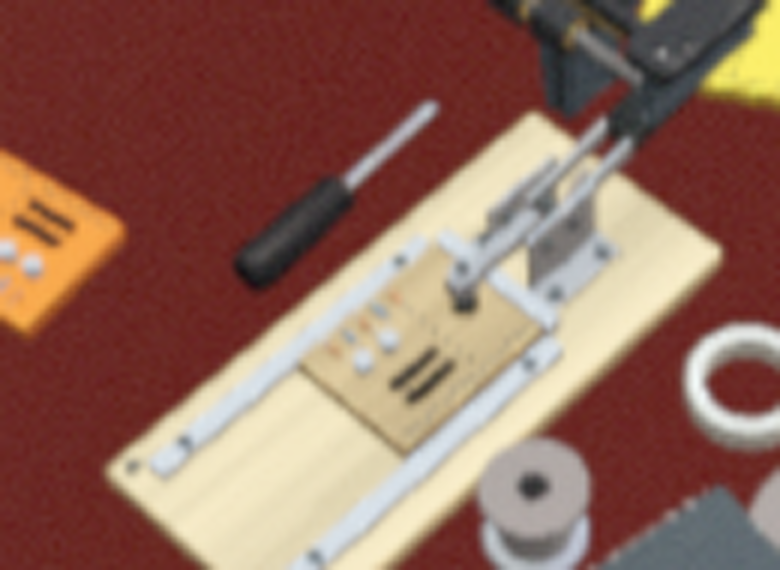

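The lever has snapped back and the foot is down on the board near (465,300) in the zoom. I'll retreat upwards and check.

>>> jog_arm:
  moves:
    - [0, 0, -3, 0, 0, 0, 0]
    - [0, 0, -7, 0, 0, 0, 0]
    - [5, 0, -11, 0, 0, 0, 0]
    - [10, 0, -13, 0, 0, 0, 0]
    - [15, 0, -13, 0, 0, 0, 0]
    - [20, 0, -13, 0, 0, 0, 0]
    - [22, 0, -13, 0, 0, 0, 0]
    - [22, 0, -13, 0, 0, 0, 0]

```text
t: 10.4
eef_pos: [0.5213, 0.2174, 0.2512]
eef_rot: [-0.0, 0.64, 0.768, 0.0]
force: [-0.2, -0.5, -0.9]
finger_gap: 0.006
```

```bash
python3 look.py g; python3 - <<'E'
from h import *
to(.3,0,.25)
p=np.load("pose.npy"); c,s=np.cos(p[2]),np.sin(p[2])
for cam in("top","scene"):
    for d in spotter.look_for("lever_grip",cam)[:2]:
        x=np.array(d["xyz"]);e=x[:2]-p[:2];print(cam,d["confidence"],"fix",(c*e[0]+s*e[1]).round(4),(-s*e[0]+c*e[1]).round(4),x[2])
print("locked grip expected", .095+.085*np.sin(1.4),.05+.085*np.cos(1.4))
E
```

```text
t 10.5 now fixture [np.float64(0.3408), np.float64(0.0004), np.float64(0.2509)] F [-0.39 -0.47  0.64] along -0.39
world tgt [0.5295 0.1745 0.25  ] shift cm [-4.08  0.04  0.09] turn [-0.01  0.01  0.1 ]
top 0.61 fix 0.1656 0.0022 0.0667
scene 0.6 fix 0.1596 -0.0023 0.0654
locked grip expected 0.17876322704901912 0.0644472071465205
```

View pics/g_scene.png

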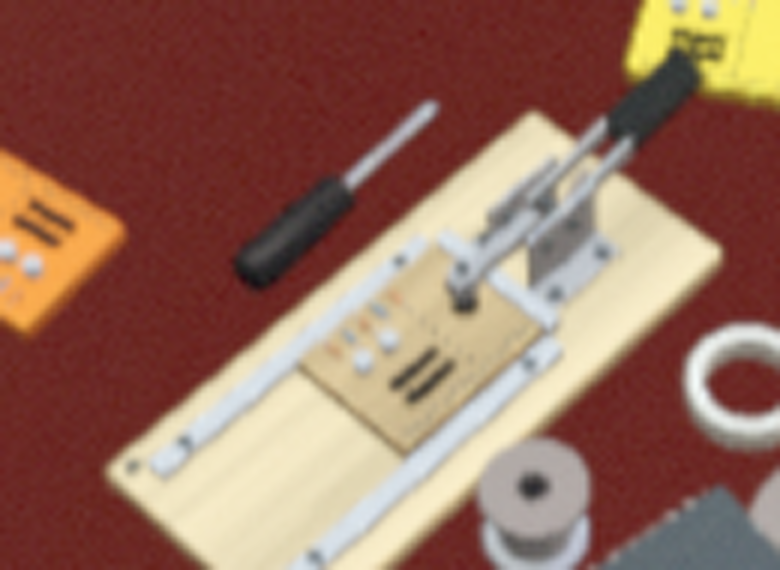

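View pics/g_top.png

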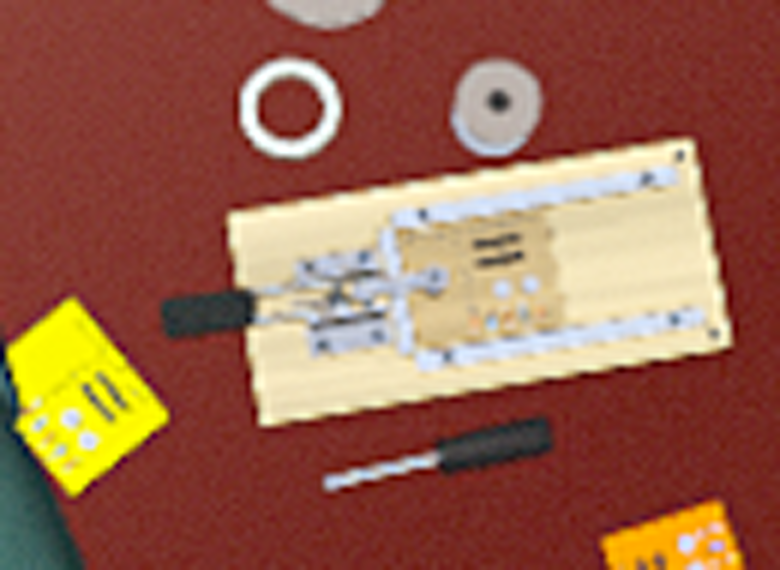

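The board is flush at the stop bar, with the foot on it at about (435,278) in the top zoom. The detector puts the grip 13–19 mm short in x, though its height agrees, so I'll check the lever angle from the grip end's pixels.

```bash
python3 - <<'E'
from h import *
p=np.load("pose.npy")
for a in (1.45,1.6,1.68,1.75):
    P=[[.095+r*np.sin(a-.35),0,.05+r*np.cos(a-.35)] for r in (.052,.114)]
    print(a,[((proj(c,W(P,p))-o+.5)*6).round().tolist() for c,o in(("top",[270,140]),("scene",[220,190]))])
E
```

```text
1.45 [[[271.0, 301.0], [183.0, 309.0]], [[612.0, 131.0], [683.0, 37.0]]]
1.6 [[[266.0, 304.0], [173.0, 314.0]], [[616.0, 136.0], [690.0, 49.0]]]
1.68 [[[265.0, 305.0], [170.0, 317.0]], [[617.0, 139.0], [693.0, 56.0]]]
1.75 [[[263.0, 306.0], [168.0, 319.0]], [[618.0, 142.0], [695.0, 64.0]]]
```

The observed grip end, top (163,318) and scene (686,62), best fits 1.75 rad, so the lever is locked.

```bash
python3 -c "
from station import ticket
print(ticket.hand_in())"
```

```text
the job is handed in; nothing more can be done
None
```

I pushed the board home against the end stop, threw the clamp lever over its dead point, and handed the job in at about 10.5 s of the 45 s allowed. The hand-in reported no verdict.

**Board:** With shut fingertips on its rear face, I pushed it along the rails until the force rose to about 20 N with no more travel. The tool was then within 1 mm of where I had calculated it would meet the stop. Both cameras show the board flush with the stop bar after clamping.

**Lever:** A push of about 5 N on the grip took it past the dead point, and it snapped over on its own. The grip end in both pictures best fits about 1.75 rad, which is locked. The foot is visibly down on the board.

**Other things:** The arm is clear and the force reading is near zero. The reel, tape and screwdriver look unmoved in the close-up pictures; I didn't take a full view to re-check the mug, jar, tray and transformer.

**Disagreements and limits:**
- The trained network put the grip 13–19 mm short of its locked x position, though its height agreed. I put this down to it reporting the middle of the whole visible lever.
- The two cameras' fixture fits differed by about 5 mm, so I used the joint fit, which the contact position confirmed.
- I couldn't measure the foot's pressing force directly.

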